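# Make up a pack of base plates in the sloped cradle and latch it

### The arm

A 6-joint arm with a two-finger parallel gripper is mounted at the origin on the work surface. World frame = base frame: x ahead of the robot, y to its left, z up, the work surface at z = 0. Lengths are in m, angles in degrees, forces in N, time in s.
With the tool pointing down it reaches from about 0.325 to 0.85 m from the base axis. Payload 15.5 kg.
Tool frame: the origin (TCP) lies at the very end of the fingers, on their centre line; the grasp point (between the pads) lies arm.grip_depth behind it (arm.grip_depth is the distance from the TCP to the grasp point, in m); z points along the fingers, y is the direction in which the jaws open and shut (so a half turn about z gives the same grasp; the last joint's range is limited). The gripper opens to 91 mm and grips with 3 to 60 N. Pads are 32 mm wide; open, the fingers measure 118 mm over their backs; the gripper's body (76 mm by 178 mm) begins 60 mm behind the grasp point.
Start: joints at [-69.242, 28.281, 77.091, -0, 74.628, -5.472], TCP at [0.276, -0.561, 0.214] pointing down, gripper open.
Joint ranges: [-166.48, 166.48], [-47.26, 123.95], [12.59, 153.08], [-70.14, 250.14], [6.76, 159.57], [-176.63, 176.63]. Speed limits (degrees/s): [108.29, 108.29, 147.25, 172.46, 172.46, 172.46].

### API

Orientations are given as a 3x3 rotation matrix whose columns are the frame's x, y, z axes.
In Python, from rig import arm gives the robot as it stands. Calls block until the motion is done:
- arm.move_to(position, orientation): joint-space move of the TCP to a pose.
- arm.move_l(position, orientation=None, feed=0.15): straight line of the TCP; orientation=None keeps the orientation; feed is the mean speed in m/s.
- arm.move_joints(angles): joint-space move.
- arm.grip(opening): finger opening in m; the grip force is fixed at half the most; returns when the fingers have stopped.
- arm.sleep(seconds).
- arm.solve_ik(position, orientation): joint angles nearest the present ones, or None.
- arm.snapshot(name): name is "scene" or "top" or "wrist"; returns the picture (400x640x3 uint8, red, green, blue); there is no depth.
- arm.get_calibration(name): a dict with "intrinsics" (3x3 intrinsics, pixels), "k1" (the pictures are not rectified: a ray, as slopes to the right and down, at radius r is drawn at 1 + k1 r^2 times it, then the intrinsics apply), "cam_to_world" (4x4, takes a point from camera to world coordinates). Camera axes: x right, y down, z forward; pixel columns grow to the right and rows downward; lengths in m; the calibration is good to about 2 mm. A picture is of the moment at which its call begins: read the wrist's pose just before it. get_calibration takes no time and is no camera call; for the wrist camera it gives the pose at the moment of the call.
A pose or a line that the arm cannot do raises arm.Unreachable and nothing moves.
- arm.sign_off(): hands the job in, once; it reports no verdict.
Readings, each from a call of its own:
- arm.current_t(): time.
- arm.current_joint_positions(): joint angles.
- arm.current_dq(): joint speeds.
- arm.current_tau(): joint torques, N m.
- arm.current_ee_pos(): TCP position.
- arm.current_tool_rot(): TCP orientation.
- arm.current_force(): force on the tool from outside, world axes, zero at the start.
- arm.current_torque(): the same for the moment, N m.
- arm.current_width(): finger opening in m.
Only numpy, scipy, OpenCV 4.12 (cv2) and the standard library are available. Lean on these libraries where they do the work, as an engineer would, in place of code of your own. Each camera call takes 0.05 s, during which the arm holds its last target.

### The job

Make up a pack of base plates in the sloped cradle: lay plates flat and lengthwise on the deck, one on another, each let slide home against both fences, choosing thin (green) and thick (orange) ones so that the top of the stack comes level with the red mark. Then swing the latch bar over the stack until it is fully home in its catch. Lay every plate left over flat in the black return tray (stacked if need be), and leave the other goods on the counter where they are.

Things in the scene. Friction and masses are not known exactly. Their poses are not given: they have to be found in the camera images.
- thin1: Green thin nylon base plate, 100 x 60 x 12 mm (x, y, z), with five black bolt holes (look only). Origin: centre of the underside; x along its 100 mm length, z through its thickness. Starts lying flat on the counter. Slippery on the deck and on other plates (friction about 0.14), not on the counter. About 0.11 kg.
- thin2: Green thin nylon base plate, 100 x 60 x 12 mm (x, y, z), with five black bolt holes (look only). Origin: centre of the underside; x along its 100 mm length, z through its thickness. Starts lying flat on the counter. Slippery on the deck and on other plates (friction about 0.14), not on the counter. About 0.11 kg.
- thin3: Green thin nylon base plate, 100 x 60 x 12 mm (x, y, z), with five black bolt holes (look only). Origin: centre of the underside; x along its 100 mm length, z through its thickness. Starts lying flat on the counter. Slippery on the deck and on other plates (friction about 0.14), not on the counter. About 0.11 kg.
- thin4: Green thin nylon base plate, 100 x 60 x 12 mm (x, y, z), with five black bolt holes (look only). Origin: centre of the underside; x along its 100 mm length, z through its thickness. Starts lying flat on the counter. Slippery on the deck and on other plates (friction about 0.14), not on the counter. About 0.11 kg.
- thick1: Orange thick nylon base plate, 100 x 60 x 24 mm (x, y, z), with five black bolt holes (look only). Origin: centre of the underside; x along its 100 mm length, z through its thickness. Starts lying flat on the counter; some starts lack it. Slippery on the deck and on other plates (friction about 0.14), not on the counter. About 0.2 kg.
- thick2: Orange thick nylon base plate, 100 x 60 x 24 mm (x, y, z), with five black bolt holes (look only). Origin: centre of the underside; x along its 100 mm length, z through its thickness. Starts lying flat on the counter; some starts lack it. Slippery on the deck and on other plates (friction about 0.14), not on the counter. About 0.2 kg.
- deck: Sloped aluminium deck of the fixed packing cradle (place and turn vary). Origin: the locating corner on the deck's surface, where the blue fences' inner faces meet. z: deck's normal, 25 degrees off vertical. x and y both run uphill equally, so a plate let go slides to -x and -y into the corner. Surface x -40..150, y -25..100 mm. Home for a plate's centre: x 50, y 30, its length along x.
- fence_long (a point): Point on the long fence (deck x 50, y 0, z 0), which faces the deck's +y. Blue, 64 mm high (along deck z), 8 mm thick outwards, in two pieces at x 4..26 and x 74..96 mm with a 48 mm gap between for a finger.
- fence_short (a point): Foot of the short blue fence's middle (deck x 0, y 30, z 0); it faces the deck's +x and runs y 8..52 mm, 64 mm high, 8 mm thick outwards. Behind it at x -24 stands the 22 mm thick pivot post, 64 mm high.
- mark (a point): Height mark: a 3 mm red line round the fences, its middle 60 mm above the deck along the deck's z; this point is on the short fence's inner face (deck x 0, y 30, z 60).
- catch (a point): Steel catch at the uphill end (this point: deck x 136, y 30, z 71, in its mouth). It fills x 130..142, y 20..50 mm and reaches 86 mm above the deck; its mouth faces the deck's -y.
- latch (a joint): Latch bar's swing about the pivot, in rad: 0 = closed, its end fully home in the catch (hard stop), growing as the bar swings open towards the deck's -y side (closed it lies along +x, at 1.57 along -y). Moves in the plane of the deck; stays where it is left (friction about 1 N at the knob).
- latch_knob (a point): Middle of the red upright pin on the latch bar, 16 mm thick and 36 mm tall, parallel to the deck's z, 124 mm from the pivot. The pin spans 18 mm either side of this point; this point is about 94.5 mm above the deck. Bar 165 mm long, 14 mm wide, 10 mm thick, its underside 66.5 mm above the deck, clear of fences and a stack at the mark.
- latch_pivot (a point): Pivot axis of the latch at the underside of the bar, at x -24, y 30, z 66.5 mm of the deck.
- return_tray: Black open tray fixed to the counter for surplus plates, 170 x 150 mm (x, y) outside, walls 14 mm high and 5 mm thick, floor 5 mm thick. Origin: centre of its underside.
- valve: Brass ball valve with red lever, about 110 mm; other goods, not part of the job. Origin under its middle.
- tee: Black iron pipe tee, 115 mm; other goods.
- tape: White roll of tape, 72 mm across, 25 mm high; other goods.
- gauge: Round pressure gauge lying face up, 100 mm across, 34 mm high; other goods.
- wrench: Steel wrench, 200 mm, lying at the side; other goods. Origin under its middle.
Things that resemble listed ones, but are neither listed nor needed, are in the scene too. What is shaped like the thin1 but blue or brown is not meant. Leave any brown look-alike of the return_tray alone.

How it is judged (in metres and radians):
On the way, in this order (a step that is already met when the one before it is completed fails the run):
1. the plates in the cradle form a stack, home in the corner, whose top meets the red mark, with the latch still open (((z of thin1 in the frame of deck between 0.043 and 0.053 m and (x of thin1 in the frame of deck between 0.044 and 0.056 m and y of thin1 in the frame of deck between 0.024 and 0.036 m and angle between the x axis of thin1 and the x axis of deck, either way round below 0.1 rad and angle between the z axis of thin1 and the z axis of deck, either way round below 0.1 rad)) or (z of thin2 in the frame of deck between 0.043 and 0.053 m and (x of thin2 in the frame of deck between 0.044 and 0.056 m and y of thin2 in the frame of deck between 0.024 and 0.036 m and angle between the x axis of thin2 and the x axis of deck, either way round below 0.1 rad and angle between the z axis of thin2 and the z axis of deck, either way round below 0.1 rad)) or (z of thin3 in the frame of deck between 0.043 and 0.053 m and (x of thin3 in the frame of deck between 0.044 and 0.056 m and y of thin3 in the frame of deck between 0.024 and 0.036 m and angle between the x axis of thin3 and the x axis of deck, either way round below 0.1 rad and angle between the z axis of thin3 and the z axis of deck, either way round below 0.1 rad)) or (z of thin4 in the frame of deck between 0.043 and 0.053 m and (x of thin4 in the frame of deck between 0.044 and 0.056 m and y of thin4 in the frame of deck between 0.024 and 0.036 m and angle between the x axis of thin4 and the x axis of deck, either way round below 0.1 rad and angle between the z axis of thin4 and the z axis of deck, either way round below 0.1 rad)) or (z of thick1 in the frame of deck between 0.031 and 0.041 m and (x of thick1 in the frame of deck between 0.044 and 0.056 m and y of thick1 in the frame of deck between 0.024 and 0.036 m and angle between the x axis of thick1 and the x axis of deck, either way round below 0.1 rad and angle between the z axis of thick1 and the z axis of deck, either way round below 0.1 rad)) or (z of thick2 in the frame of deck between 0.031 and 0.041 m and (x of thick2 in the frame of deck between 0.044 and 0.056 m and y of thick2 in the frame of deck between 0.024 and 0.036 m and angle between the x axis of thick2 and the x axis of deck, either way round below 0.1 rad and angle between the z axis of thick2 and the z axis of deck, either way round below 0.1 rad))) and value of joint latch above 0.5 rad), for 0.3 s.
2. the latch bar is swung home into its catch (value of joint latch below 0.06 rad), for 0.2 s.
At the end, for the whole second after the job is handed in: The top of the cradle's stack is within 5 mm of the red mark (60 mm above the deck); every plate present is either home in the corner (within 6 mm of both fences, lengthwise, flat) or lying flat within the return tray; the latch is within 0.06 rad of closed; all plates are at rest (((z of thin1 in the frame of deck between 0.043 and 0.053 m and (x of thin1 in the frame of deck between 0.044 and 0.056 m and y of thin1 in the frame of deck between 0.024 and 0.036 m and angle between the x axis of thin1 and the x axis of deck, either way round below 0.1 rad and angle between the z axis of thin1 and the z axis of deck, either way round below 0.1 rad)) or (z of thin2 in the frame of deck between 0.043 and 0.053 m and (x of thin2 in the frame of deck between 0.044 and 0.056 m and y of thin2 in the frame of deck between 0.024 and 0.036 m and angle between the x axis of thin2 and the x axis of deck, either way round below 0.1 rad and angle between the z axis of thin2 and the z axis of deck, either way round below 0.1 rad)) or (z of thin3 in the frame of deck between 0.043 and 0.053 m and (x of thin3 in the frame of deck between 0.044 and 0.056 m and y of thin3 in the frame of deck between 0.024 and 0.036 m and angle between the x axis of thin3 and the x axis of deck, either way round below 0.1 rad and angle between the z axis of thin3 and the z axis of deck, either way round below 0.1 rad)) or (z of thin4 in the frame of deck between 0.043 and 0.053 m and (x of thin4 in the frame of deck between 0.044 and 0.056 m and y of thin4 in the frame of deck between 0.024 and 0.036 m and angle between the x axis of thin4 and the x axis of deck, either way round below 0.1 rad and angle between the z axis of thin4 and the z axis of deck, either way round below 0.1 rad)) or (z of thick1 in the frame of deck between 0.031 and 0.041 m and (x of thick1 in the frame of deck between 0.044 and 0.056 m and y of thick1 in the frame of deck between 0.024 and 0.036 m and angle between the x axis of thick1 and the x axis of deck, either way round below 0.1 rad and angle between the z axis of thick1 and the z axis of deck, either way round below 0.1 rad)) or (z of thick2 in the frame of deck between 0.031 and 0.041 m and (x of thick2 in the frame of deck between 0.044 and 0.056 m and y of thick2 in the frame of deck between 0.024 and 0.036 m and angle between the x axis of thick2 and the x axis of deck, either way round below 0.1 rad and angle between the z axis of thick2 and the z axis of deck, either way round below 0.1 rad))) and value of joint latch below 0.06 rad and ((z of thin1 in the frame of deck between -0.003 and 0.053 m and x of thin1 in the frame of deck between 0.044 and 0.056 m and y of thin1 in the frame of deck between 0.024 and 0.036 m and angle between the x axis of thin1 and the x axis of deck, either way round below 0.1 rad and angle between the z axis of thin1 and the z axis of deck, either way round below 0.1 rad) or (x of thin1 in the frame of return_tray between -0.05 and 0.05 m and y of thin1 in the frame of return_tray between -0.045 and 0.045 m and z of thin1 in the frame of return_tray between 0 and 0.08 m and angle between the z axis of thin1 and the z axis of return_tray, either way round below 0.12 rad)) and ((z of thin2 in the frame of deck between -0.003 and 0.053 m and x of thin2 in the frame of deck between 0.044 and 0.056 m and y of thin2 in the frame of deck between 0.024 and 0.036 m and angle between the x axis of thin2 and the x axis of deck, either way round below 0.1 rad and angle between the z axis of thin2 and the z axis of deck, either way round below 0.1 rad) or (x of thin2 in the frame of return_tray between -0.05 and 0.05 m and y of thin2 in the frame of return_tray between -0.045 and 0.045 m and z of thin2 in the frame of return_tray between 0 and 0.08 m and angle between the z axis of thin2 and the z axis of return_tray, either way round below 0.12 rad)) and ((z of thin3 in the frame of deck between -0.003 and 0.053 m and x of thin3 in the frame of deck between 0.044 and 0.056 m and y of thin3 in the frame of deck between 0.024 and 0.036 m and angle between the x axis of thin3 and the x axis of deck, either way round below 0.1 rad and angle between the z axis of thin3 and the z axis of deck, either way round below 0.1 rad) or (x of thin3 in the frame of return_tray between -0.05 and 0.05 m and y of thin3 in the frame of return_tray between -0.045 and 0.045 m and z of thin3 in the frame of return_tray between 0 and 0.08 m and angle between the z axis of thin3 and the z axis of return_tray, either way round below 0.12 rad)) and ((z of thin4 in the frame of deck between -0.003 and 0.053 m and x of thin4 in the frame of deck between 0.044 and 0.056 m and y of thin4 in the frame of deck between 0.024 and 0.036 m and angle between the x axis of thin4 and the x axis of deck, either way round below 0.1 rad and angle between the z axis of thin4 and the z axis of deck, either way round below 0.1 rad) or (x of thin4 in the frame of return_tray between -0.05 and 0.05 m and y of thin4 in the frame of return_tray between -0.045 and 0.045 m and z of thin4 in the frame of return_tray between 0 and 0.08 m and angle between the z axis of thin4 and the z axis of return_tray, either way round below 0.12 rad)) and ((z of thick1 in the frame of deck between -0.003 and 0.041 m and x of thick1 in the frame of deck between 0.044 and 0.056 m and y of thick1 in the frame of deck between 0.024 and 0.036 m and angle between the x axis of thick1 and the x axis of deck, either way round below 0.1 rad and angle between the z axis of thick1 and the z axis of deck, either way round below 0.1 rad) or (x of thick1 in the frame of return_tray between -0.05 and 0.05 m and y of thick1 in the frame of return_tray between -0.045 and 0.045 m and z of thick1 in the frame of return_tray between 0 and 0.08 m and angle between the z axis of thick1 and the z axis of return_tray, either way round below 0.12 rad)) and ((z of thick2 in the frame of deck between -0.003 and 0.041 m and x of thick2 in the frame of deck between 0.044 and 0.056 m and y of thick2 in the frame of deck between 0.024 and 0.036 m and angle between the x axis of thick2 and the x axis of deck, either way round below 0.1 rad and angle between the z axis of thick2 and the z axis of deck, either way round below 0.1 rad) or (x of thick2 in the frame of return_tray between -0.05 and 0.05 m and y of thick2 in the frame of return_tray between -0.045 and 0.045 m and z of thick2 in the frame of return_tray between 0 and 0.08 m and angle between the z axis of thick2 and the z axis of return_tray, either way round below 0.12 rad)) and linear speed of each of thin1, thin2, thin3, thin4, thick1, thick2 below 0.02 m/s); the robot touches nothing.
It fails at once if another article on the counter is shifted more than 60 mm (distance of any of valve, tee, tape, gauge, wrench from where it was at the start of the episode above 0.06 m).
Of thick1, thick2 only 1 to 2 are there at a start; the rules pass over those that are not, and their reading is None.
At some moment in a run one of thin1, thin2, thin3, thin4, thick1, thick2 may be knocked a few centimetres aside while the robot is not near it.
It also fails if it takes over 210 s, if anything falls off the work surface, if the arm or the gripper's body presses on something with over 40 N, if the wrist force passes 120 N, or if a joint passes its speed limit or range.

## Working session

There is one attempt and no reset: what is moved stays moved. The work goes in short steps, each a Python script; the robot and the scene stay as the last script left them, time stands still between calls to the robot, and variables do not carry over. Pictures are saved under pics/ and viewed, and the job is handed in when it is done.

```bash
ls; mkdir -p pics; python3 - <<'E'
from rig import arm
import cv2
for n in ["scene","top","wrist"]:
    im=arm.snapshot(n); cv2.imwrite(f"pics/{n}0.png",im[:,:,::-1]); c=arm.get_calibration(n); print(n,c)
print(arm.grip_depth,arm.current_t())
E
```

```text
pics
scene {'intrinsics': array([[457.51616595,   0.        , 320.65935051],
       [  0.        , 457.51616595, 201.82540045],
       [  0.        ,   0.        ,   1.        ]]), 'k1': 0.003478300896992374, 'cam_to_world': array([[ 0.85203308,  0.41363681, -0.32084923,  0.98796366],
       [ 0.52340281, -0.66207527,  0.53638217, -0.86601513],
       [ 0.00944107, -0.62494874, -0.7806087 ,  1.3744365 ],
       [ 0.        ,  0.        ,  0.        ,  1.        ]])}
top {'intrinsics': array([[481.58792024,   0.        , 327.12276708],
       [  0.        , 481.58792024, 203.89069956],
       [  0.        ,   0.        ,   1.        ]]), 'k1': -0.13489072392999366, 'cam_to_world': array([[ 0.01874136, -0.99611278,  0.08607024,  0.36421317],
       [-0.99977368, -0.01953767, -0.00841875, -0.02644827],
       [ 0.01006764, -0.08589298, -0.9962535 ,  1.60942836],
       [ 0.        ,  0.        ,  0.        ,  1.        ]])}
wrist {'intrinsics': array([[293.0175449 ,   0.        , 320.74049028],
       [  0.        , 293.0175449 , 197.86000756],
       [  0.        ,   0.        ,   1.        ]]), 'k1': 0.010457662455161693, 'cam_to_world': array([[ 4.41865691e-01, -8.64008268e-01, -2.41338815e-01,
         3.43213810e-01],
       [-8.97081148e-01, -4.25681074e-01, -1.18494877e-01,
        -5.25877108e-01],
       [-3.52812464e-04,  2.68859322e-01, -9.63179392e-01,
         3.84321566e-01],
       [ 0.00000000e+00,  0.00000000e+00,  0.00000000e+00,
         1.00000000e+00]])}
0.0188 0.15
```

View pics/scene0.png

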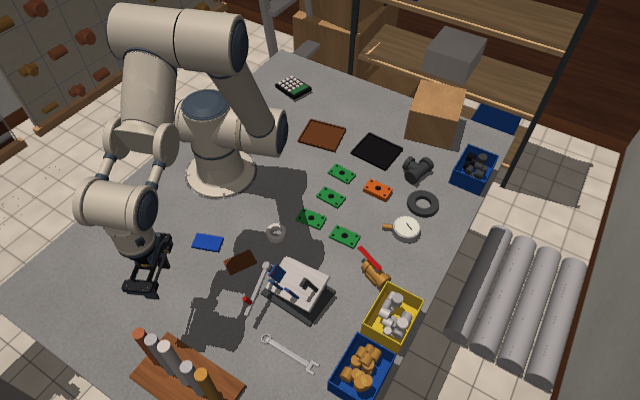

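View pics/top0.png

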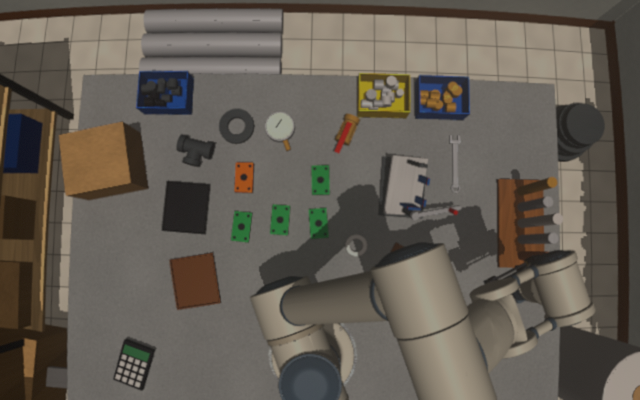

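View pics/wrist0.png

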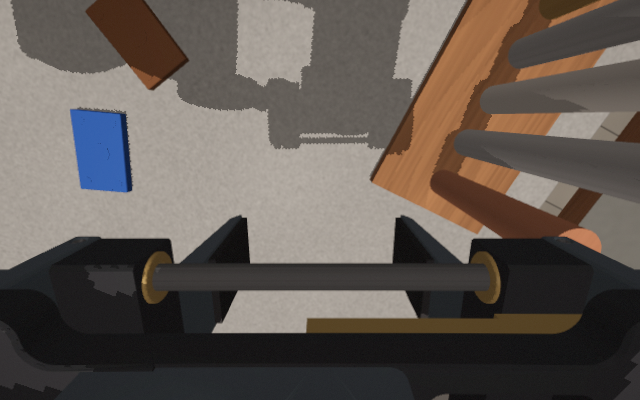

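```bash
cat > h.py <<'E'
from rig import arm
import numpy as np, cv2
def cal(n): return arm.get_calibration(n)
def ray(c,px):
    K=c["intrinsics"];k=c["k1"]
    px=np.atleast_2d(np.asarray(px,float))
    u=cv2.undistortPoints(px.reshape(-1,1,2),K,np.array([k,0,0,0,0.])).reshape(-1,2)
    T=c["cam_to_world"]; d=np.c_[u,np.ones(len(u))]@T[:3,:3].T
    return T[:3,3],d/np.linalg.norm(d,axis=1,keepdims=True)
def plane(c,px,z):
    o,d=ray(c,px); return o+d*((z-o[2])/d[:,2])[:,None]
def planeN(c,px,p,n):
    o,d=ray(c,px); return o+d*(((np.asarray(p)-o)@n)/(d@n))[:,None]
def proj(c,P):
    T=c["cam_to_world"]; R=T[:3,:3].T; q=(np.atleast_2d(P)-T[:3,3])@R.T
    u=q[:,:2]/q[:,2:]; r2=(u**2).sum(1,keepdims=True); u=u*(1+c["k1"]*r2)
    K=c["intrinsics"]; return u*[K[0,0],K[1,1]]+[K[0,2],K[1,2]]
def tri(obs): # list of (c,px)
    A=np.zeros((3,3));b=np.zeros(3)
    for c,px in obs:
        o,d=ray(c,px);d=d[0];M=np.eye(3)-np.outer(d,d);A+=M;b+=M@o
    return np.linalg.solve(A,b)
def snap(n,fn=None):
    c=cal(n); im=arm.snapshot(n)[:,:,::-1].copy()
    if fn: cv2.imwrite("pics/"+fn+".png",im)
    return c,im
def down(yaw): # tool pointing down, tool x at yaw (rad)
    c,s=np.cos(yaw),np.sin(yaw)
    return np.array([[c,s,0],[s,-c,0],[0,0,-1.]])
def masks(im):
    hsv=cv2.cvtColor(im,cv2.COLOR_BGR2HSV)
    g=cv2.inRange(hsv,(45,100,50),(80,255,255)); o=cv2.inRange(hsv,(8,170,120),(17,255,255))
    return g,o
def rects(m,amin=150,amax=1e9):
    m=cv2.morphologyEx(m,cv2.MORPH_CLOSE,np.ones((9,9),np.uint8))
    cs,_=cv2.findContours(m,cv2.RETR_EXTERNAL,cv2.CHAIN_APPROX_NONE)
    return [cv2.minAreaRect(c) for c in cs if amin<cv2.contourArea(c)<amax]
E
python3 - <<'E'
import cv2
a=cv2.imread("pics/top0.png");b=cv2.imread("pics/scene0.png")
cv2.imwrite("pics/topc.png",cv2.resize(a[140:250,360:480],None,fx=5,fy=5,interpolation=cv2.INTER_CUBIC))
cv2.imwrite("pics/scenec.png",cv2.resize(b[240:330,220:350],None,fx=6,fy=6,interpolation=cv2.INTER_CUBIC))
from h import *
c,im=cal("top"),a
g,o=masks(im)
for nm,m,z in(("g",g,.012),("o",o,.024)):
    for r in rects(m,100):
        B=plane(c,cv2.boxPoints(r),z); e1=B[1]-B[0];e2=B[2]-B[1]; L=e1 if np.linalg.norm(e1)>np.linalg.norm(e2) else e2
        print(nm,np.round(r[0]),B.mean(0).round(4),np.linalg.norm(e1).round(3),np.linalg.norm(e2).round(3),np.degrees(np.arctan2(L[1],L[0])).round(1))
print("tray",plane(c,[(165,183),(208,184),(206,234),(164,230)],.014).round(3))
E
```

```text
g [136. 353.] [-0.011   0.5925  0.012 ] 0.029 0.089 -107.1
g [241. 226.] [0.4227 0.2449 0.012 ] 0.099 0.058 -5.3
g [318. 223.] [ 0.4389 -0.0115  0.012 ] 0.059 0.097 -174.5
g [280. 219.] [0.4478 0.1167 0.012 ] 0.098 0.058 -3.2
g [320. 180.] [ 0.5838 -0.0146  0.012 ] 0.054 0.098 -178.9
o [244. 177.] [0.5857 0.2403 0.024 ] 0.057 0.094 -178.0
tray [[0.562 0.509 0.014]
 [0.561 0.361 0.014]
 [0.394 0.361 0.014]
 [0.403 0.505 0.014]]
```

View pics/topc.png

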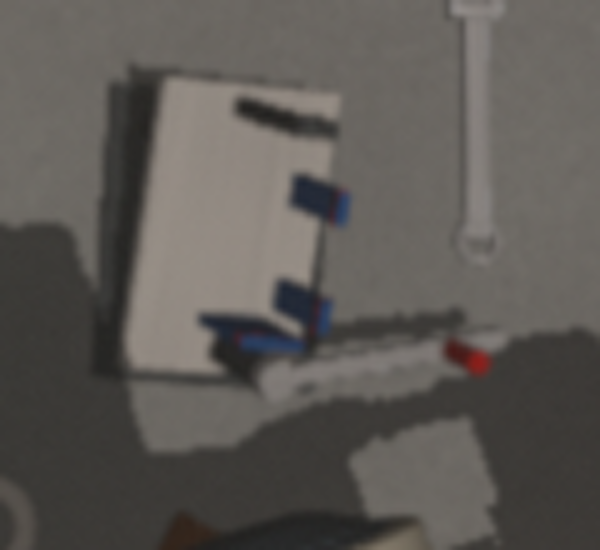

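View pics/scenec.png

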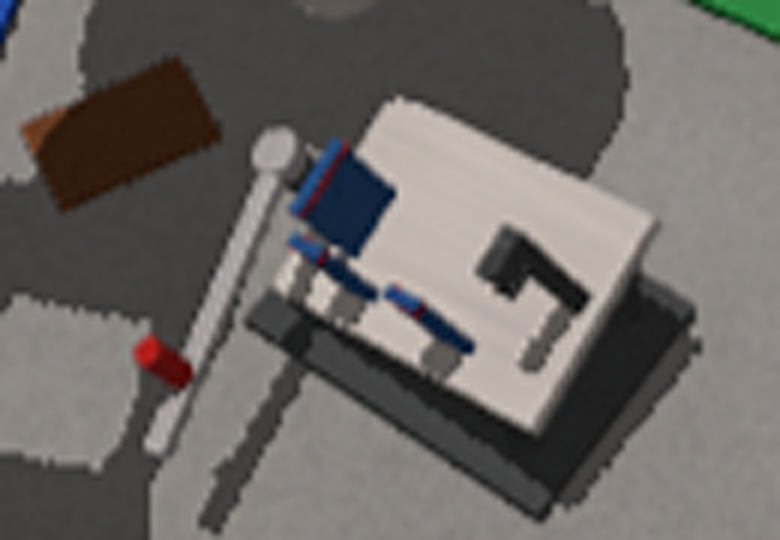

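```bash
cat >> h.py <<'E'
from scipy.spatial.transform import Rotation as Ro
from scipy.optimize import least_squares
def deckR(psi):
    # tilt: z axis leans toward -(x+y)/sqrt2 ; x,y rise equally
    a=np.radians(25); R0=Ro.from_rotvec(a*np.array([1,-1,0])/np.sqrt(2)).as_matrix()
    return Ro.from_euler('z',psi).as_matrix()@R0
def fit_deck(obs,p0=(-.1,.45,-.4,.08)):
    # obs: (c,px,deckpt_mm)
    def f(p):
        R=deckR(p[0]); return np.concatenate([(proj(c,np.array(p[1:])+R@(np.array(d)/1000.))[0]-px) for c,px,d in obs])
    s=least_squares(f,p0,loss='soft_l1',f_scale=1.0); return s.x,f(s.x).reshape(-1,2)
E
python3 - <<'E'
from h import *
print(deckR(0).round(3))
t,s=cal("top"),cal("scene")
tp=lambda x,y:(360+x/5-.4,140+y/5-.4); sp=lambda x,y:(220+x/6-.4,240+y/6-.4)
obs=[(t,tp(168,76),(150,100,0)),(t,tp(341,94),(150,-25,0)),(t,tp(125,372),(-40,100,0)),
(s,sp(657,220),(150,100,0)),(s,sp(537,435),(150,-25,0)),(s,sp(400,97),(-40,100,0)),
(s,sp(396,188),(0,52,0)),(s,sp(352,258),(0,8,0)),(s,sp(378,298),(26,0,0)),(s,sp(472,350),(96,0,0))]
p,r=fit_deck(obs);print(p,r.round(1))
R=deckR(p[0]);O=p[1:]
# latch knob
k=tri([(t,tp(468,356)),(s,sp(163,362))]);print("knob world",k,"deck",R.T@(k-O))
q=R.T@(k-O)*1000; print("angle",np.arctan2(-(q[1]-30),q[0]+24),np.hypot(q[1]-30,q[0]+24))
E
```

```text
[[ 0.953 -0.047 -0.299]
 [-0.047  0.953 -0.299]
 [ 0.299  0.299  0.906]]
[-0.05591904  0.50678566 -0.32467222  0.04809017] [[ 0.2  0.6]
 [ 0.5  0.3]
 [ 0.  -0.3]
 [-0.2 -0.1]
 [-1.  -0.3]
 [-1.1 -0.5]
 [ 0.5  1. ]
 [ 0.7  1. ]
 [ 0.8 -0.4]
 [ 1.1 -0.4]]
knob world [ 0.47885583 -0.43809633  0.11115121] deck [ 0.0036857  -0.08957521  0.09790044]
angle 1.3432717439549413 122.73845945785976
```

```bash
python3 - <<'E'
from h import *
R=arm.current_tool_rot();T=cal("wrist")["cam_to_world"];print(R.round(3)); print((R.T@(T[:3,3]-arm.current_ee_pos())).round(4)); 
for yaw in (0,180):
  for p in [(.40,-.27,.3),(.36,-.27,.3)]:
    q=arm.solve_ik(p,down(np.radians(yaw)));print(yaw,p,q)
# camera wants to see from -x side
off=R.T@(T[:3,3]-arm.current_ee_pos())
yaw=0 if off[0]>0 else np.pi
p=(.40,-.27,.3)
arm.move_to(p,down(yaw)); snap("wrist","w1"); snap("top","t1")
E
```

```text
[[ 0.897  0.442 -0.   ]
 [ 0.442 -0.897  0.001]
 [ 0.    -0.001 -1.   ]]
[ 0.0754 -0.0015 -0.1709]
0 (0.4, -0.27, 0.3) [-4.11134016e+01  1.19334304e+01  8.88664431e+01 -2.54444375e-14
  7.92001265e+01  4.88865984e+01]
0 (0.36, -0.27, 0.3) [-4.44807680e+01  9.01473066e+00  9.26795113e+01 -2.54444375e-14
  7.83057580e+01  4.55192320e+01]
180 (0.4, -0.27, 0.3) [-4.11134016e+01  1.19334304e+01  8.88664431e+01 -2.54444375e-14
  7.92001265e+01 -1.31113402e+02]
180 (0.36, -0.27, 0.3) [-4.44807680e+01  9.01473066e+00  9.26795113e+01 -2.54444375e-14
  7.83057580e+01 -1.34480768e+02]
```

View pics/w1.png

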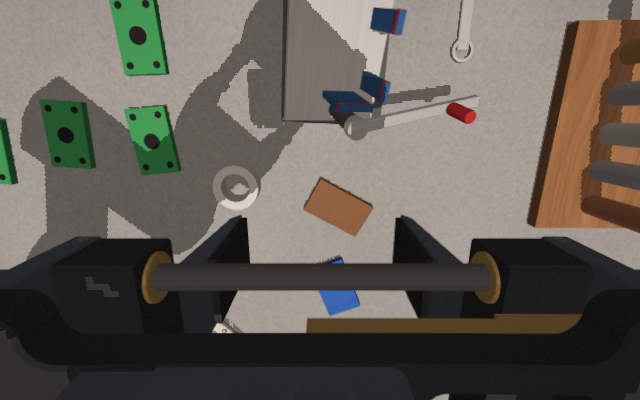

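```bash
python3 - <<'E'
from h import *
import pickle
arm.move_to((.50,-.30,.27),down(0)); c,im=snap("wrist","w2"); pickle.dump(c,open("w2.pkl","wb"))
ct,it=snap("top","t2"); snap("scene","s2")
x0,y0=200,0
cv2.imwrite("pics/w2c.png",cv2.resize(im[0:230,230:480],None,fx=3,fy=2.6,interpolation=cv2.INTER_CUBIC))
p=np.array([-0.05591904,0.50678566,-0.32467222,0.04809017])
R=deckR(p[0])
for d in [(150,100,0),(150,-25,0),(0,52,64),(0,8,64),(26,0,64),(74,0,64),(96,0,64),(4,0,64)]:
  print(d,proj(c,p[1:]+R@np.array(d)/1000).round(1))
E
```

```text
(150, 100, 0) [[263.9  35.3]]
(150, -25, 0) [[379.6  45.1]]
(0, 52, 64) [[315.2 196.9]]
(0, 8, 64) [[351.3 194.2]]
(26, 0, 64) [[361.5 174.3]]
(74, 0, 64) [[369.6 133.8]]
(96, 0, 64) [[373.8 112.8]]
(4, 0, 64) [[358.2 190.8]]
```

View pics/w2c.png

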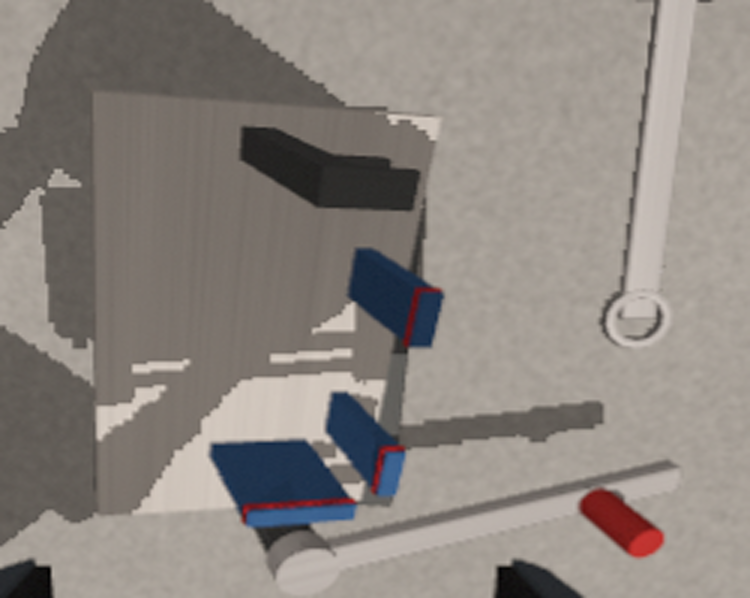

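View pics/t2.png

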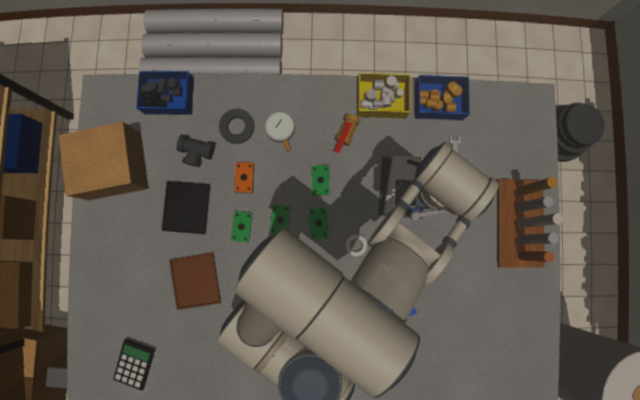

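```bash
python3 - <<'E'
from h import *
import pickle
t,s=cal("top"),cal("scene"); w=pickle.load(open("w2.pkl","rb"))
tp=lambda x,y:(360+x/5-.4,140+y/5-.4); sp=lambda x,y:(220+x/6-.4,240+y/6-.4); wp=lambda x,y:(230+x/3-.3,y/2.6-.3)
A=[(t,tp(168,76),(150,100,0)),(t,tp(341,94),(150,-25,0)),(t,tp(125,372),(-40,100,0)),
(s,sp(657,220),(150,100,0)),(s,sp(537,435),(150,-25,0)),(s,sp(400,97),(-40,100,0)),
(s,sp(396,188),(0,52,0)),(s,sp(352,258),(0,8,0)),(s,sp(378,298),(26,0,0)),(s,sp(472,350),(96,0,0))]
B=[(w,wp(*a),b) for a,b in [((93,93),(150,100,0)),((440,118),(150,-25,0)),((210,445),(0,52,0)),((305,440),(0,8,0)),((246,527),(-8,52,64)),((354,518),(-8,8,64)),((357,250),(96,0,0)),((350,296),(74,0,0)),((442,290),(96,-8,64)),((428,346),(74,-8,64)),((332,392),(26,0,0)),((404,449),(26,-8,64)),((393,497),(4,-8,64))]]
for o in (A,B,A+B):
    p,r=fit_deck(o,(-.056,.507,-.325,.048));print(p.round(4),np.abs(r).mean().round(2));print(r.round(1).tolist())
np.save("deck.npy",p)
R=deckR(p[0])
k=planeN(w,wp(648,541),p[1:]+R@np.array([0,0,.1125]),R[:,2])[0]; q=R.T@(k-p[1:])*1000; print(q,np.arctan2(-(q[1]-30),q[0]+24),np.hypot(q[1]-30,q[0]+24))
E
```

```text
[-0.0559  0.5068 -0.3247  0.0481] 0.54
[[0.2, 0.6], [0.5, 0.3], [0.0, -0.3], [-0.2, -0.1], [-1.0, -0.3], [-1.1, -0.5], [0.5, 1.0], [0.7, 1.0], [0.8, -0.4], [1.1, -0.4]]
[-0.0549  0.507  -0.3214  0.0467] 0.55
[[-0.0, 0.0], [-0.1, 0.1], [-0.1, -1.2], [0.2, -0.8], [0.1, -0.1], [-0.3, 0.4], [-1.0, -0.7], [-1.4, 0.2], [0.4, 1.4], [0.8, 0.6], [-0.7, -0.3], [0.5, 1.1], [0.8, -1.0]]
[-0.056   0.507  -0.3216  0.0462] 0.67
[[-0.9, 0.6], [-0.6, 0.3], [-1.0, -0.3], [0.3, -0.5], [-0.4, -0.8], [-0.5, -0.8], [1.1, 0.6], [1.3, 0.6], [1.4, -0.8], [1.7, -0.9], [0.4, 0.1], [0.1, 0.3], [0.1, -1.2], [0.3, -0.8], [0.3, -0.2], [-0.2, 0.3], [-0.8, -0.6], [-1.2, 0.2], [0.6, 1.5], [0.9, 0.7], [-0.5, -0.3], [0.6, 1.1], [0.9, -1.1]]
[  3.46498938 -91.707075   112.5       ] 1.3488493128231775 124.76753483117461
```

```bash
cat >> h.py <<'E'
DK=np.load("deck.npy"); DR=deckR(DK[0]); DO=DK[1:]
def dpose(x,y,z): # tool pose with TCP at deck mm coords, tool x=deck x
    return DO+DR@(np.array([x,y,z])/1000.), np.c_[DR[:,0],-DR[:,1],-DR[:,2]]
def plates(c,im,amin=100,amax=1e9):
    out=[]
    for nm,m,z in zip("go",masks(im),(.012,.024)):
        for r in rects(m,amin,amax):
            B=plane(c,cv2.boxPoints(r),z); e1=B[1]-B[0];e2=B[2]-B[1]
            if np.linalg.norm(e2)>np.linalg.norm(e1): e1,e2=e2,e1
            a=np.degrees(np.arctan2(e1[1],e1[0])); a=(a+90)%180-90
            out.append((nm,np.round(r[0]),B.mean(0),a,np.linalg.norm(e1),np.linalg.norm(e2)))
    return out
E
python3 - <<'E'
from h import *
for h in (3,3+150):
    q=arm.solve_ik(*dpose(50,35,h)); print(h,None if q is None else np.round(q,1))
for n in ("top",):
    for p in plates(*snap(n)): print(n,p[0],p[1],p[2].round(4),round(p[3],1),p[4].round(3),p[5].round(3))
arm.move_to((.47,.24,.25),down(0)); c,im=snap("wrist","w3"); snap("scene","s3")
for p in plates(c,im): print(p[0],p[1],p[2].round(4),round(p[3],1),p[4].round(3),p[5].round(3))
E
```

```text
3 [-47.4  37.8  91.4  31.2  54.7  26.6]
153 [-53.6  27.5  85.1  26.3  71.9  30.3]
top g [136. 353.] [-0.011   0.5919  0.012 ] 72.5 0.09 0.029
top g [241. 226.] [0.4227 0.2449 0.012 ] -5.3 0.099 0.058
top g [318. 223.] [ 0.4383 -0.0111  0.012 ] 5.8 0.095 0.055
top g [279. 219.] [0.4476 0.1176 0.012 ] -2.8 0.093 0.057
top g [320. 180.] [ 0.5838 -0.0146  0.012 ] 1.1 0.098 0.054
top o [244. 177.] [0.5857 0.2403 0.024 ] 2.0 0.094 0.057
top o [437. 101.] [ 0.8608 -0.4094  0.024 ] 77.1 0.117 0.038
g [316. 203.] [0.4221 0.2466 0.012 ] -6.0 0.099 0.058
g [493. 192.] [ 0.4387 -0.0076  0.012 ] 5.7 0.105 0.064
g [405. 186.] [0.4471 0.119  0.012 ] -3.3 0.101 0.06
g [514.  84.] [ 0.5827 -0.0114  0.012 ] 1.9 0.106 0.064
o [320.  82.] [0.5855 0.2417 0.024 ] 1.1 0.098 0.057
```

View pics/w3.png

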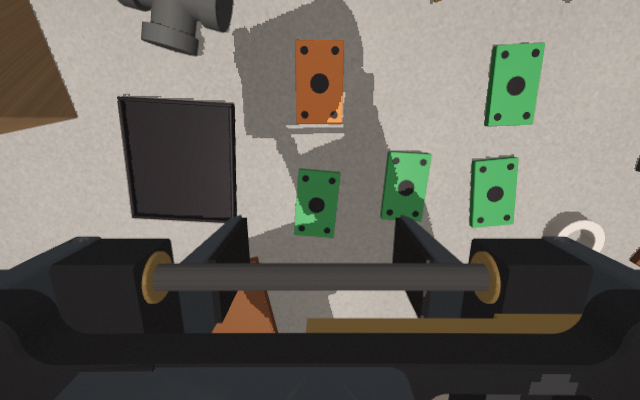

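The wrist view shows the only orange plate at (320,82), four green plates with bolt holes at (316,203), (405,186), (493,192) and (514,84), and the black tray centred at about (181,160). The look-alikes are a blue plate, a brown plate and a brown tray, and none of them fits the description. So the stack is thick plus 3 thin = 60 mm, and one thin goes to the tray.

```bash
cat >> h.py <<'E'
OFF=.007
def pick(xy,ang,z=.003,op=.091):
    arm.grip(op); yaw=np.radians(ang); R=down(yaw)
    p=np.array([xy[0],xy[1],0])-OFF*R[:,0]
    arm.move_to(p+[0,0,.14],R)
    arm.move_l(p+[0,0,z+.04],feed=.15); arm.move_l(p+[0,0,z],feed=.06)
    arm.grip(.05); w=arm.current_width(); print("width",w)
    arm.move_l(p+[0,0,.16],feed=.2); print("held",arm.current_width(),arm.current_force().round(2),arm.current_t()); return w
def place_deck(h,gap=3,dx=8,dy=5):
    x,y=50+dx-OFF*1000,30+dy
    P,R=dpose(x,y,150+h); arm.move_to(P,R); f0=arm.current_force(); print("over",arm.current_width())
    arm.move_l(dpose(x,y,h+3+gap+20)[0],feed=.12); arm.move_l(dpose(x,y,h+3+gap)[0],feed=.04); print("dF",(arm.current_force()-f0).round(2))
    arm.grip(.085); arm.sleep(.4)
    print("dF open",(arm.current_force()-f0).round(2))
    arm.move_l(dpose(x,y,h+60)[0],feed=.08); arm.move_l(dpose(x,y,h+150)[0],feed=.25); print(arm.current_t())
E
python3 - <<'E'
from h import *
pick((.5856,.2413),1.3)
snap("wrist","w4"); snap("scene","s4")
E
```

```text
width 0.05977275342551905
held 0.05992628485206767 [-0.22  0.45 -2.23] 8.2667
```

View pics/w4.png

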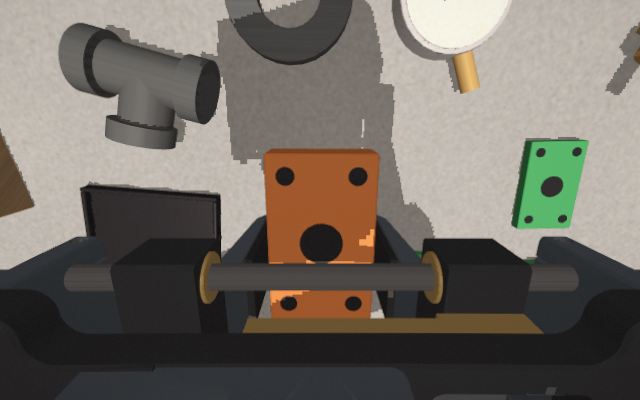

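```bash
cat >> h.py <<'E'
def inhand(th): # far top edge & centre of held plate in tool frame (mm)
    c,im=snap("wrist"); T=arm.current_tool_rot();p=arm.current_ee_pos()
    m=masks(im)[0 if th==12 else 1]; m[:, :180]=0; m[:,460:]=0; m[265:]=0
    ys,xs=np.nonzero(m); col=[ys[xs==x].min() for x in range(300,341,5) if (xs==x).any()]
    px=[(x,y) for x,y in zip(range(300,341,5),col)]
    W=planeN(c,px,p+T@np.array([0,0,-(th-3)/1000]),T[:,2])
    return np.median(((W-p)@T)*1000,axis=0)
E
python3 - <<'E'
from h import *
print(inhand(24))
place_deck(0)
arm.move_to((.48,-.30,.27),down(0)); snap("wrist","w5"); snap("scene","s5")
im=cv2.imread("pics/w5.png"); cv2.imwrite("pics/w5c.png",cv2.resize(im[0:230,230:480],None,fx=3,fy=2.6,interpolation=cv2.INTER_CUBIC))
E
```

```text
[ 57.6793489   -1.40921644 -21.        ]
over 0.059502743953054146
dF [ 0.3   0.16 -0.65]
dF open [-0.92 -0.02  2.07]
14.675
```

View pics/w5c.png

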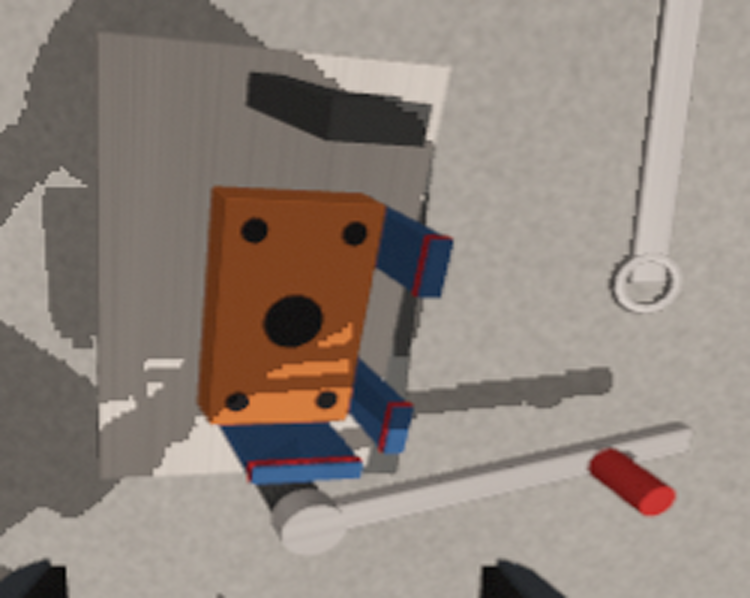

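The orange plate is home against both fences, at crop (290,310). Next, the thin plates.

```bash
cat >> h.py <<'E'
def find(xy):
    arm.move_to((xy[0]-.11,xy[1],.25),down(0)); c,im=snap("wrist")
    L=[p for p in plates(c,im,300) if p[0]=='g' and p[4]<.115 and p[5]>.045]
    for p in L: print("  see",p[1],p[2][:2].round(4),round(p[3],1),p[4].round(3),p[5].round(3))
    b=min(L,key=lambda p:np.hypot(*(p[2][:2]-xy))); return b[2][:2],b[3]
def look(name):
    arm.move_to((.48,-.30,.27),down(0)); c,im=snap("wrist",name)
    cv2.imwrite("pics/"+name+"c.png",cv2.resize(im[0:230,230:480],None,fx=3,fy=2.6,interpolation=cv2.INTER_CUBIC))
E
python3 - <<'E'
from h import *
xy,a=find((.583,-.0125)); pick(xy,a); print(inhand(12)); place_deck(24); look("w6")
E
```

```text
see [144. 205.] [0.4229 0.2444] -5.3 0.105 0.063
  see [318. 194.] [ 0.4384 -0.0093] 6.2 0.099 0.058
  see [230. 188.] [0.4483 0.1181] -3.7 0.099 0.06
  see [321.  87.] [ 0.5828 -0.0138] 4.3 0.099 0.058
width 0.05985329411012957
held 0.05961556220985161 [-0.35 -0.24 -1.87] 20.575
[57.62994496 -1.48948422 -9.        ]
over 0.05951874137112269
dF [-1.2  -1.12 -1.12]
dF open [-0.79 -0.67 -0.32]
26.0833
```

View pics/w6c.png

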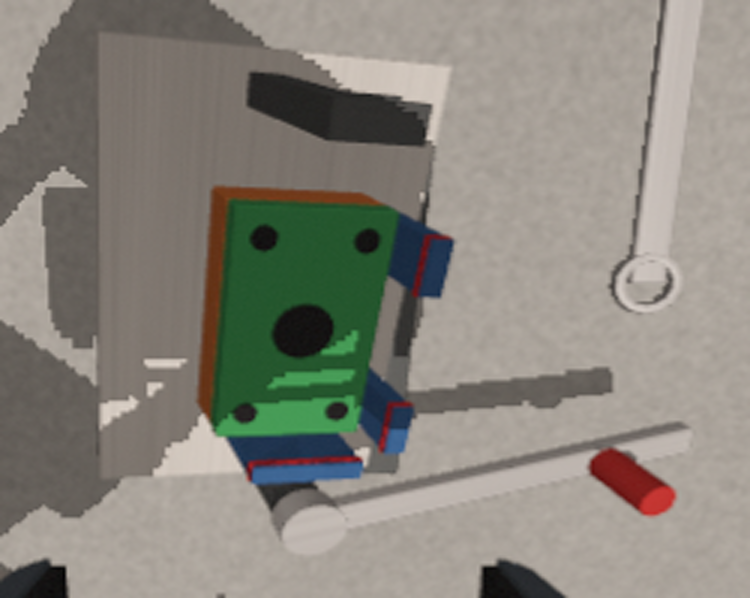

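The green plate sits home on the orange one. Next plate.

```bash
python3 - <<'E'
from h import *
xy,a=find((.4384,-.0093)); pick(xy,a); print(inhand(12)); place_deck(36); look("w7")
E
```

```text
see [322.  89.] [ 0.4374 -0.0105] 8.0 0.099 0.058
width 0.059428287392582275
held 0.05955005102539237 [ 0.01  0.46 -2.22] 32.0583
[57.72971266 -1.54416585 -9.        ]
over 0.05989181946749951
dF [0.28 0.7  0.87]
dF open [-0.1   0.55  1.36]
37.5833
```

View pics/w7c.png

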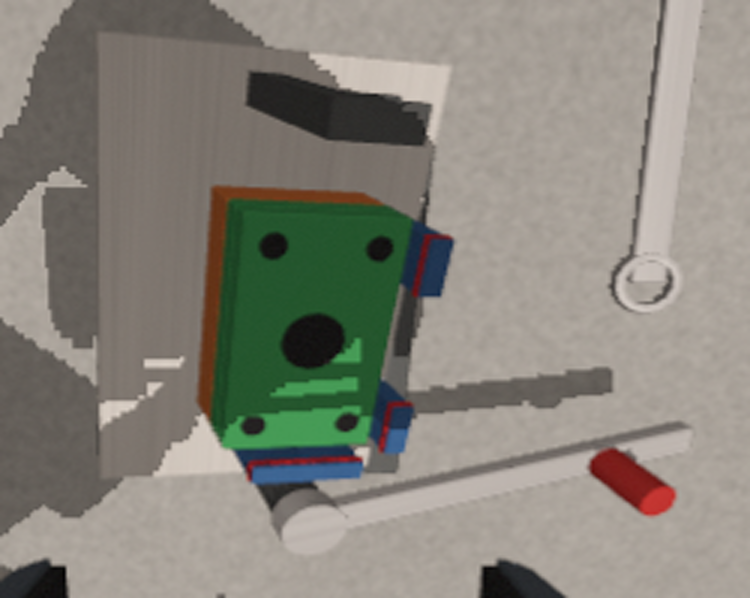

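```bash
python3 - <<'E'
from h import *
xy,a=find((.448,.118)); pick(xy,a); print(inhand(12)); place_deck(48); look("w8"); snap("scene","s8"); 
E
```

```text
Traceback (most recent call last):
  File "h.py", line 87, in find
    b=min(L,key=lambda p:np.hypot(*(p[2][:2]-xy))); return b[2][:2],b[3]
ValueError: min() iterable argument is empty
```

```bash
python3 - <<'E'
from h import *
c,im=snap("wrist","w9"); print(arm.current_ee_pos())
for p in plates(c,im): print(p[0],p[1],p[2].round(4),round(p[3],1),p[4].round(3),p[5].round(3))
c,im=snap("top","t9")
for p in plates(c,im): print(p[0],p[1],p[2].round(4),round(p[3],1),p[4].round(3),p[5].round(3))
E
```

```text
[0.33864533 0.11754373 0.25001115]
g [244.  76.] [0.4578 0.2173 0.012 ] 0.4 0.17 0.113
g [135. 353.] [-0.0106  0.593   0.012 ] 72.9 0.09 0.029
g [250. 212.] [0.4704 0.2171 0.012 ] -0.2 0.151 0.117
g [413. 190.] [ 0.5542 -0.3286  0.012 ] -9.2 0.109 0.066
o [438. 101.] [ 0.863  -0.4126  0.024 ] 77.6 0.113 0.033
```

View pics/w9.png

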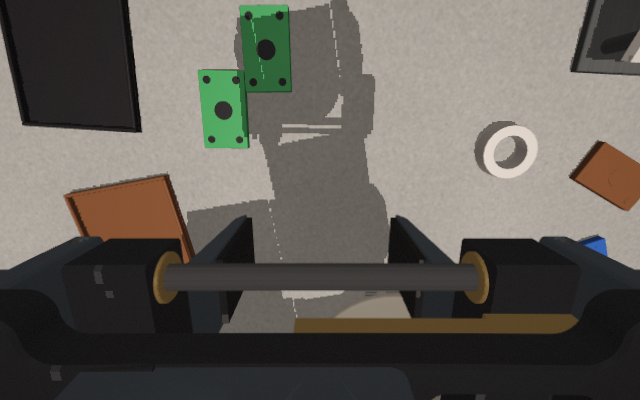

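View pics/t9.png

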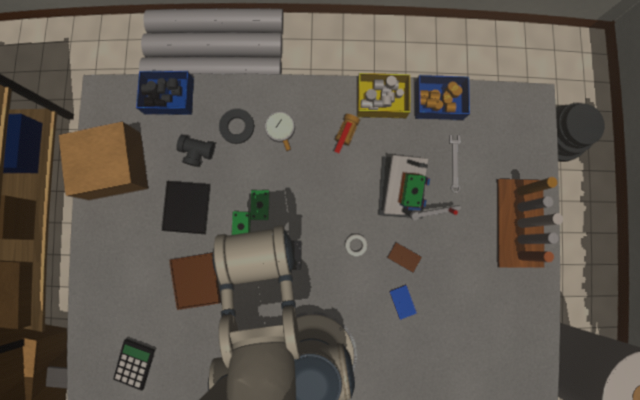

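The picture shows one plate knocked over against its neighbour: A at (265,48) and B at (223,109), touching. I'll take A first for the tray, gripping it towards its free end, and then use B for the stack.

```bash
python3 - <<'E'
from h import *
c=cal("wrist")
A=plane(c,[(240,5),(289,5),(292,92),(246,92)],.012)[:,:2];B=plane(c,[(198,70),(246,69),(249,147),(205,148)],.012)[:,:2]
for q in(A,B):
    m=q.mean(0); e=(q[0]+q[1]-q[2]-q[3])/2; print(q.round(4).tolist(),m.round(4),np.linalg.norm(e).round(3),np.degrees(np.arctan2(e[1],e[0])).round(1))
arm.move_to((.40,.23,.25),down(0)); c,im=snap("wrist","w10"); print(im.shape)
E
```

```text
[[0.5434, 0.2166], [0.5435, 0.1569], [0.4438, 0.1561], [0.4438, 0.2165]] [0.4936 0.1865] 0.1 0.3
[[0.4704, 0.2762], [0.4717, 0.2145], [0.3724, 0.2174], [0.371, 0.2781]] [0.4214 0.2466] 0.099 -1.4
(400, 640, 3)
```

View pics/w10.png

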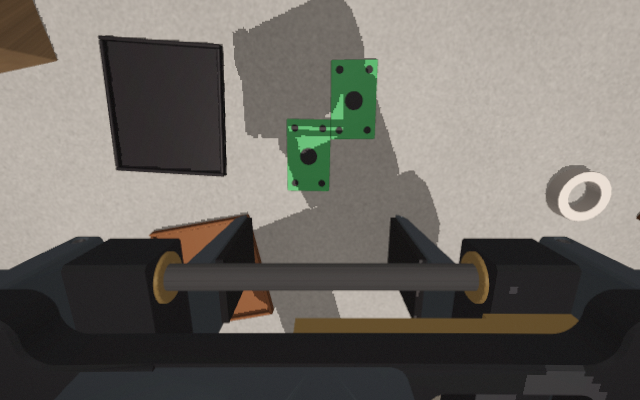

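```bash
python3 - <<'E'
from h import *
c=cal("wrist")
q=plane(c,[(100,37),(222,43),(226,174),(117,168)],.014); e=(q[0]+q[1]-q[2]-q[3])/2; tc=q.mean(0)
ty=np.arctan2(e[1],e[0]); print(tc,np.degrees(ty),np.linalg.norm(e),np.linalg.norm(q[0]-q[1]),np.linalg.norm(q[2]-q[3]))
import h; h.OFF=-.016
pick((.4936,.1865),.3)
R=down(ty); p=tc.copy(); p[2]=0; p=p+.016*R[:,0]
arm.move_to(p+[0,0,.14],R); arm.move_l(p+[0,0,.04],feed=.15); arm.move_l(p+[0,0,.0105],feed=.05); arm.grip(.078); arm.sleep(.2)
arm.move_l(p+[0,0,.16],feed=.15); print(arm.current_t())
h.OFF=.007
arm.move_to((.31+.03,.246,.25),down(0)); c,im=snap("wrist","w11"); snap("top","t11")
for p in plates(c,im): print(p[0],p[1],p[2].round(4),round(p[3],1),p[4].round(3),p[5].round(3))
E
```

```text
[0.48255979 0.43385635 0.014     ] -3.5028574880447456 0.16521961990040063 0.1499976514793532 0.15071457686602405
width 0.059553949320514304
held 0.05961460168189882 [ 0.26 -0.28 -2.  ] 44.7167
49.0833
g [320. 110.] [0.4213 0.2479 0.012 ] 1.2 0.099 0.058
g [173.  58.] [0.484  0.4356 0.012 ] -3.1 0.107 0.064
```

View pics/w11.png

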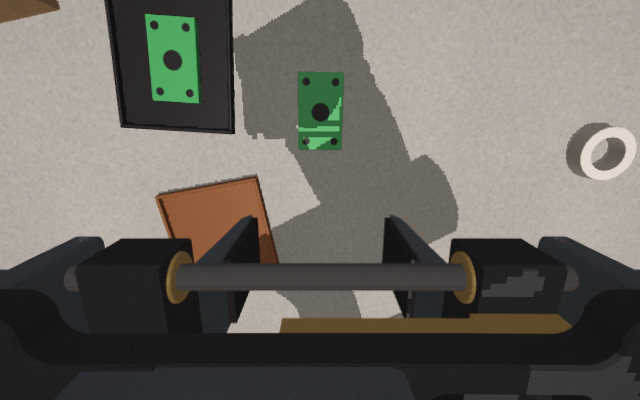

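A lies flat in the middle of the black tray at (172,59). B is free at (320,110), so it goes on the stack.

```bash
python3 - <<'E'
from h import *
pick((.4213,.2475),0.5); print(inhand(12)); place_deck(48); look("w8"); snap("scene","s8"); 
E
```

```text
width 0.05969216434452192
held 0.05975254728266388 [ 0.19  0.37 -1.71] 54.3417
[57.55679997 -1.50144673 -9.        ]
over 0.059516545736167575
dF [ 1.3   0.2  -0.36]
dF open [0.07 0.25 0.76]
60.725
```

View pics/w8c.png

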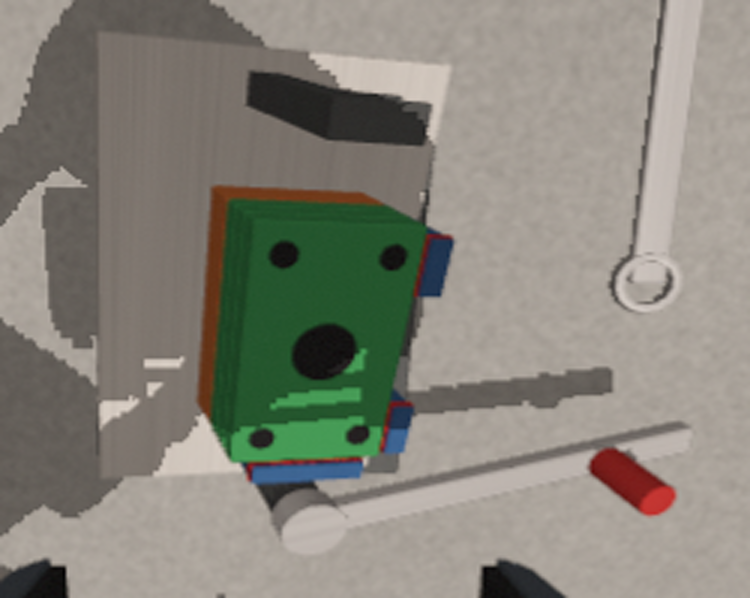

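View pics/s8.png

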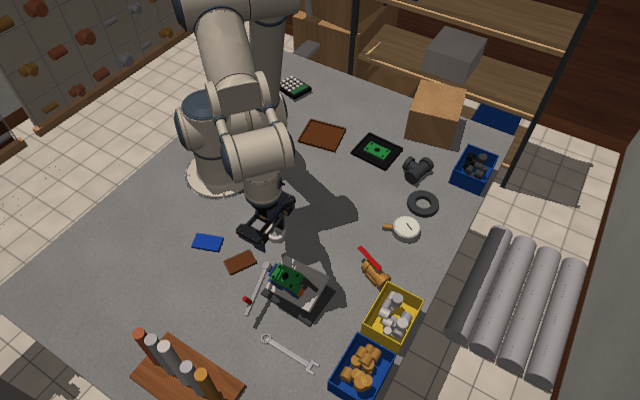

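```bash
cat >> h.py <<'E'
def lpose(th,z,sgn=1):
    P=DO+DR@(np.array([-24+124*np.cos(th),30-124*np.sin(th),z])/1000)
    r=sgn*(DR@np.array([np.cos(th),-np.sin(th),0])); n=DR[:,2]
    return P,np.c_[r,np.cross(-n,r),-n]
E
python3 - <<'E'
from h import *
c=cal("wrist"); wp=lambda x,y:(230+x/3-.3,y/2.6-.3)
P=planeN(c,[wp(227,462),wp(383,455),wp(424,224)],DO+DR@np.array([0,0,.06]),DR[:,2]); print("top corners deck mm",((P-DO)@DR*1000).round(1))
for s in(1,-1):
  for th in (1.345,.8,.4,0,-.06):
    for z in (88,170):
      q=arm.solve_ik(*lpose(th,z,s)); print(s,th,z,None if q is None else np.round(q))
E
```

```text
top corners deck mm [[-0.2 59.7 60. ]
 [-0.5 -3.5 60. ]
 [99.8  0.1 60. ]]
1 1.345 88 [-60.  39.  82.  27.  67.  98.]
1 1.345 170 [-63.  35.  77.  25.  76.  99.]
1 0.8 88 [-55.  38.  78.  27.  69.  73.]
1 0.8 170 [-58.  34.  74.  25.  78.  74.]
1 0.4 88 [-51.  36.  79.  27.  69.  54.]
1 0.4 170 [-54.  32.  74.  25.  78.  55.]
1 0 88 [-48.  33.  82.  27.  67.  34.]
1 0 170 [-51.  29.  77.  26.  77.  35.]
1 -0.06 88 [-48.  33.  82.  27.  67.  31.]
1 -0.06 170 [-51.  28.  78.  26.  76.  32.]
-1 1.345 88 [-60.  39.  82.  27.  67. -82.]
-1 1.345 170 [-63.  35.  77.  25.  76. -81.]
-1 0.8 88 [ -55.   38.   78.   27.   69. -107.]
-1 0.8 170 [ -58.   34.   74.   25.   78. -106.]
-1 0.4 88 [ -51.   36.   79.   27.   69. -126.]
-1 0.4 170 [ -54.   32.   74.   25.   78. -125.]
-1 0 88 [ -48.   33.   82.   27.   67. -146.]
-1 0 170 [ -51.   29.   77.   26.   77. -145.]
-1 -0.06 88 [ -48.   33.   82.   27.   67. -149.]
-1 -0.06 170 [ -51.   28.   78.   26.   76. -148.]
```

```bash
python3 - <<'E'
from h import *
th=1.347
arm.grip(.034)
arm.move_to(*lpose(th,175)); snap("wrist","w12"); f0=arm.current_force()
arm.move_l(lpose(th,125)[0],feed=.15); arm.move_l(lpose(th,88)[0],feed=.05); f=arm.current_force()-f0; print("down",f.round(2))
snap("wrist","w13")
E
```

```text
down [ 0.34 -0.2  -0.05]
```

View pics/w13.png

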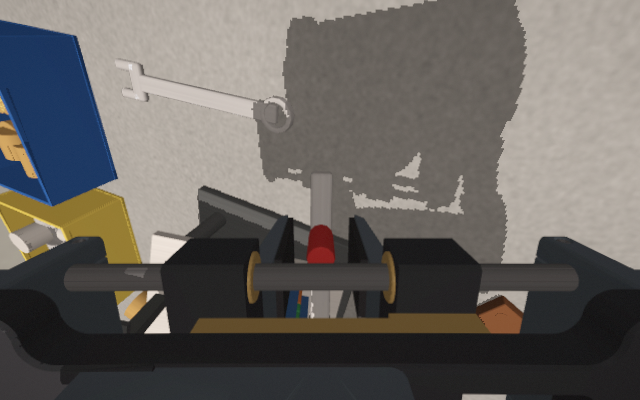

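The red pin at (320,245) sits centred between the fingers. Now I'll swing the bar.

```bash
python3 - <<'E'
from h import *
f0=arm.current_force()
for th in np.r_[np.linspace(1.25,.05,13),.02,0,-.02,-.035,-.05,-.06,-.07,-.08,-.09,-.10]:
    P,R=lpose(th,88); arm.move_l(P,R,feed=.1 if th>.1 else .03)
    f=DR.T@(arm.current_force()-f0)
    print(round(th,3),f.round(1))
    if th<.1 and np.linalg.norm(f[:2])>7: break
    if np.linalg.norm(f)>25: print("STOP");break
print(arm.current_t()); snap("wrist","w14"); snap("scene","s14")
E
```

```text
1.25 [ 0.3  1.2 -1.1]
1.15 [-0.2  2.1 -0.8]
1.05 [-0.5  0.9 -0.7]
0.95 [-0.1  0.4 -0.4]
0.85 [-0.   0.7 -1.4]
0.75 [ 0.3  1.1 -1.5]
0.65 [ 0.3  1.  -0. ]
0.55 [-0.7  1.2  1.3]
0.45 [-0.4  0.8 -0.4]
0.35 [-0.5  1.3  0.4]
0.25 [-0.2  2.3 -0.3]
0.15 [ 0.2  0.1 -0.4]
0.05 [ 0.5  1.  -0.5]
0.02 [0.1 0.6 0.1]
0.0 [ 0.1  1.5 -0.6]
-0.02 [ 0.3  1.4 -0.4]
-0.035 [-0.2  1.9 -0.5]
-0.05 [-0.   2.1  0.3]
-0.06 [-0.1  1.2 -1. ]
-0.07 [-0.6  1.  -1.5]
-0.08 [-0.9 -6.8 -2.4]
-0.09 [ -2.3 -13.8  -4.6]
70.7167
```

View pics/w14.png

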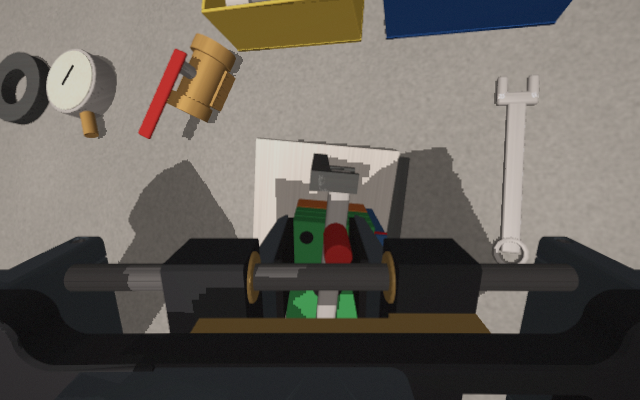

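The hard stop came where the 9 mm slack predicts it (about -0.073 rad), and the bar end is in the catch at (335,180). I'll back off, retract and check.

```bash
python3 - <<'E'
from h import *
P,R=lpose(-.005,88); arm.move_l(P,R,feed=.04)
arm.move_l(lpose(-.005,135)[0],feed=.1); arm.move_l(lpose(-.005,200)[0],feed=.2)
look("w15"); c=cal("wrist"); print(arm.current_t())
for th in (0,.06): print(proj(c,DO+DR@np.array([-24+124*np.cos(th),30-124*np.sin(th),112.5])/1000))
im=cv2.imread("pics/w15.png"); hsv=cv2.cvtColor(im,cv2.COLOR_BGR2HSV)
m=cv2.inRange(hsv,(0,150,60),(6,255,255))|cv2.inRange(hsv,(174,150,60),(180,255,255))
n,l,s,ce=cv2.connectedComponentsWithStats(m); print([(s[i],ce[i].round(1)) for i in range(1,n) if s[i,4]>40])
arm.move_to((.40,.0,.35),down(0)); snap("top","t15"); snap("scene","s15"); snap("wrist","w16")
E
```

```text
72.8917
[[365.27595609 101.32839832]]
[[373.41912481 101.79096853]]
[(array([101,   0,  20,  14, 208], dtype=int32), array([111.3,   5.2])), (array([344,  82,  35,  28, 568], dtype=int32), array([359.6,  95.8]))]
```

View pics/w15c.png

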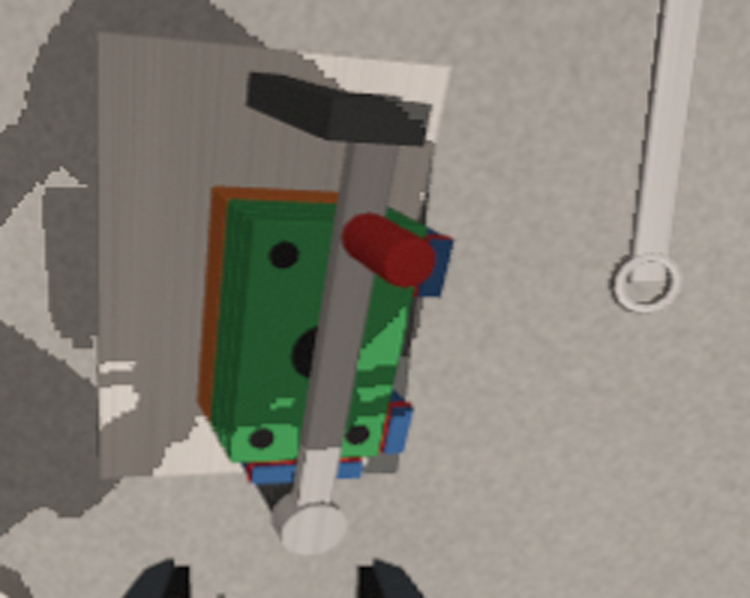

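View pics/t15.png

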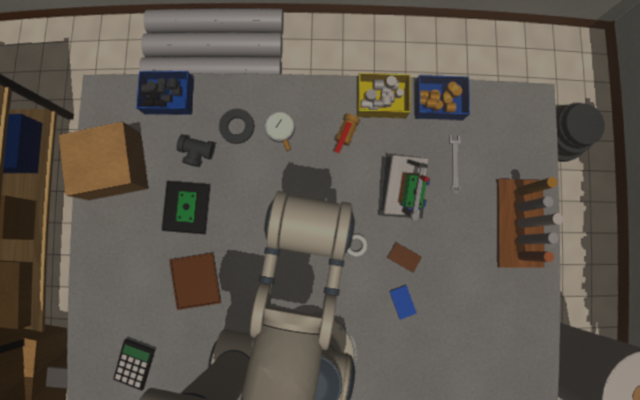

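The knob's top is at (364.7,100.5) in the picture. Fully closed predicts (365.3,101.3), and 0.06 rad open would be at column 373. The stack still lies home and the leftover plate is in the tray at (186,207).

```bash
python3 -c "
from h import *
print(arm.current_force().round(2)); arm.sign_off(); print(arm.current_t())"
```

```text
[-0.28 -0.    0.43]
the job is handed in; nothing more can be done
the job is handed in; nothing more can be done
```

I stacked the one orange thick plate and three green thin plates (24 + 3 × 12 = 60 mm) in the cradle. I then swung the latch fully home, laid the fourth green plate flat in the black return tray, and handed the job in at about 75 s. One green plate got knocked against its neighbour during the run, so I used that one for the tray.

**Last checks:**
- **Stack:** measured before the latch was closed. Taking the top surface at 60 mm, two of the top plate's three visible corners came within 0.3 mm of home. The third, a hand-picked pixel, read 3.5 mm low in y. I put that down to pixel picking, and the view after closing the latch showed nothing moved.
- **Latch:** the hard stop was felt where expected, and the knob was within 1 pixel of its fully closed position.
- **Tray plate:** it lay flat, about 2 mm from the tray's centre.
- **Other goods:** they looked undisturbed in the final top view, and the arm was clear of everything.

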